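# Serve a bread roll with the tongs

### The arm

A 6-joint arm with a two-finger parallel gripper is mounted at the origin on the work surface. World frame = base frame: x ahead of the robot, y to its left, z up, the work surface at z = 0. Lengths are in m, angles in rad, forces in N, time in s.
With the tool pointing down it reaches from about 0.35 to 0.975 m from the base axis. Payload 4.9 kg.
Tool frame: the origin (TCP) lies midway between the tips of the shut fingers; the grasp point (between the pads) lies 19 mm behind it; z points along the fingers, y is the line along which they close (so a half turn about z gives the same grasp; the last joint's range is limited). The gripper opens to 85 mm and grips with 20 to 120 N. Pads are 22 mm wide; open, the fingers measure 114 mm over their backs; the gripper's body (76 mm by 85 mm) begins 54 mm behind the grasp point. The pads swing forward as they close: fully open they stand 13 mm farther back than shut.
Start: joints at [-1.339, 0.053, 1.613, -0, 1.476, -0.119], TCP at [0.215, -0.587, 0.231] pointing down, gripper open.
Joint ranges: [-3.01, 3.01], [-1.01, 2.22], [0.06, 2.58], [-1.02, 4.17], [0.09, 2.62], [-3.14, 3.14]. Speed limits (rad/s): [2.57, 2.57, 3.14, 3.14, 3.14, 3.14].

### API

Orientations are given as a rotation vector (axis times angle).
In Python, from station import ctrl, optics, job gives the robot as it stands.
- The arm moves only by the shell command python3 -m jog 'ROWS' [OPENING] [FORCE]. ROWS is JSON, a list of rows, each a list of 2 entries, a list of its own where there are three numbers: the shift along the tool's x, y, z in m, then the turn, a rotation vector about the tool's x, y, z in rad. A call has 1 to 5 rows; each row is the pose to reach, as a shift and turn from the pose commanded when the call began, along the tool's axes at that moment; what a row does not reach only later rows make up. A row lasts 1/10 s, in which the tool goes at most 50 mm and 8.59 degrees, less where a joint would pass 70% of its speed; a pose out of reach is approached as far as the arm can. A call with a gripper value outside its range is refused whole. OPENING is the opening, from 0 (shut) to 1 (fully open), set as the call begins (- or left out, the last holds). The fingers move at their own pace and stop on an object; FORCE is the grip in N (left out, the last holds). Time passes only in rows, so rows that repeat a pose let the fingers close. It gives the time, the measured TCP pose, the force, the opening and the grip force at its end, in the units of the state.
- ctrl.get_obs(): the state, without advancing time (a new reading comes with each control period).
- optics.get_image(name): name is "scene" or "top" or "wrist"; returns a dict with "image" (420x560x3 uint8, blue, green, red), "fx", "fy", "cx", "cy" (pixels), "rvec" (rotation vector, rad) and "tvec" (3), from world to camera coordinates, as OpenCV has them; the wrist camera has in their place "mount" (4x4, takes a point from camera to tool coordinates, whose origin is the TCP and whose axes are the flange's). Camera axes: x right, y down, z forward; pixel columns grow to the right and rows downward; lengths in m; the calibration is good to about 2 mm. A picture is of the moment at which its call begins: read the wrist's pose just before it. There is no depth.
- job.finish_job(): hands the job in; it is judged then, once.
The state is a dict: "t": time; "q": joint angles; "dq": joint speeds; "effort": joint torques, N m; "tool_pos": TCP position; "tool_rot": TCP orientation; "contact_force": force on the tool from outside, world axes, zero at the start; "wrist_torque": the same for the moment, N m; "opening": finger opening in m; "grip_force": force on a finger pad.
Only numpy, scipy, OpenCV 4.12 (cv2) and the standard library are available. Lean on these libraries where they do the work, as an engineer would, in place of code of your own. Each camera call takes 0.05 s, during which the arm holds its last target. There are 200 camera calls.

### The job

Pick up the serving tongs, close their jaws on the bread roll on the wooden board, and carry the roll over to the empty white plate, touching the roll with the tongs only and leaving the muffin, the plate and everything else where they are. Finish while still holding: the roll stays clamped in the tongs' jaws, steady in the air over the middle of the plate, at least 10 cm above the table; do not put it down.

Things in the scene. Friction and masses are not known exactly. Their poses are not given: they have to be found in the camera images.
- tongs_grip (a point): Point midway between the two black rubber grip sleeves of the sprung-open tongs, half-way up (14 mm above the table); x along the tongs to the jaws, y to the left arm, z up. Each sleeve: 54 mm long, 7 mm thick, 28 mm high; over both outsides 56 mm sprung open (60 at the front end), 39 mm with the roll clamped. Grip across both from above, fingers closing along y. Balance point nearby.
- tongs: V-shaped steel serving tongs, 28 mm high, 242 mm long, 120 g, lying on edge on the table: the two arms lie side by side and close horizontally. Origin 14 mm below tongs_grip, same axes; pivot 105 mm behind it (-x), jaws 105 mm ahead. The frame is fixed to the left arm: squeezed by q (tongs_arm), the tongs' middle line turns +q/2 about the pivot in this frame.
- tongs_arm (a joint): Squeeze of the tongs, rad: 0 sprung open (81 mm between the jaws), about 0.16 clamped on the roll, at most 0.36. A spring pushes the arms open: at the sleeves squeezing takes about 6 N at first, 8 N at 0.16. Jaws close 2 mm for each 1 mm at the sleeves. Squeezed to about 0.05, the tongs can be lifted and the jaws still pass round the roll.
- jaw_left (a point): Centre of the inner face of the left jaw of the tongs (jaw: flat steel pad 36 mm long along the tongs, 6 mm thick, 28 mm high), 14 mm above the tongs' lower edge. Axes as tongs_grip.
- jaw_right (a point): Centre of the inner face of the right jaw, same size; the roll belongs midway between the two jaw points. Its axes are fixed to the right arm.
- roll_center (a point): Round bread roll, light brown with a pale cross cut on its domed top, 48 mm across, 43 mm high, about 45 g, firm; its sides are upright from 13 to 26 mm above its foot. It stands on the wooden board. Point: its centre, half-way up (21.5 mm above its foot). z up.
- muffin_center (a point): Muffin in a pale paper cup with a dark brown overhanging top, 62 mm across, 65 mm high, 90 g, on the same board about 12 cm from the roll; to be left alone. Point: its centre, half-way up.
- board: Wooden serving board, 150 mm (x) by 270 mm (y), its top 30 mm above the table, fixed. Origin: centre of its underside, on the table. The roll and the muffin stand near its two ends (along y), either way round; it is left or right of the tongs.
- plate: Empty round white plate, 200 mm across, rim 20 mm high, on the table on the side opposite to the board. Origin: centre of its underside.
- pie: Small pie in a foil dish, 173 mm across, 38 mm high, on the table beyond the tongs; a bystander. Origin: centre of its underside.
- jar: Amber glass jar with a steel lid, 70 mm across, 110 mm high, standing beside the pie; a bystander. Origin: centre of its underside.
There are look-alikes about, which are no part of the job. Of the things that look like the plate, the larger one is meant. What is shaped like the part that bears roll_center but purple is not meant.

How it is judged:
On the way, in this order (a step that is already met when the one before it is completed fails the run):
1. the tongs are held in the gripper, lifted off the table (height (world z) of tongs_grip above 0.04 m and contact force between tongs and the fingers above 1 N and distance of roll_center from where it was at the start of the episode below 0.02 m), for 0.2 s.
2. the roll is lifted off the board between the jaws of the tongs (height (world z) of roll_center above 0.075 m and contact force between roll and tongs above 2 N and contact force between roll and board below 0.05 N), for 0.2 s.
At the end, for the whole second after the job is handed in: Roll clamped (over 2 N) in the jaws, its centre within 42 mm of each jaw's centre; tongs in the gripper; roll at rest, its centre over 100 mm above the table and within 60 mm of the plate's centre seen from above; plate and muffin moved under 30 mm (height (world z) of roll_center above 0.1 m and horizontal distance between roll_center and plate below 0.06 m and contact force between roll and tongs above 2 N and contact force between tongs and the fingers above 2 N and distance between roll_center and jaw_left below 0.042 m and distance between roll_center and jaw_right below 0.042 m and linear speed of roll below 0.03 m/s and distance of each of plate, muffin_center from where it was at the start of the episode below 0.03 m); the arm keeps its last pose, push and grip.
It fails at once if the robot itself touches the roll (contact force between roll and the fingers above 0.3 N or contact force between roll and the arm above 0.3 N).
It fails at once if the muffin is pushed about (distance of muffin_center from where it was at the start of the episode above 0.03 m).
It fails at once if the plate is pushed about (distance of plate from where it was at the start of the episode above 0.03 m).
It fails at once if the pie or the jar is pushed about (distance of any of pie, jar from where it was at the start of the episode above 0.03 m).
It also fails if it takes over 45 s, if anything falls off the work surface, if the arm or the gripper's body presses on something with over 40 N, if the wrist force passes 120 N, or if a joint passes its speed limit or range.

## Working session

There is one attempt and no reset: what is moved stays moved. The work goes in short steps, Python scripts to look and compute and a shell command to move; the robot and the scene stay as the last step left them, time stands still between calls to the robot, and variables do not carry over. Pictures are saved under pics/ and viewed, at most 10 in all, crops included, and the job is handed in when it is done.

```bash
ls; mkdir -p pics; python3 - <<'E'
from station import ctrl, optics, job
import cv2,pickle
o=ctrl.get_obs();print(o)
for n in("scene","top"):
    d=optics.get_image(n);cv2.imwrite(f"pics/{n}1.png",d["image"]);pickle.dump(d,open(f"{n}1.pkl","wb"))
    print(n,d["fx"],d["cx"],d["cy"],d["rvec"],d["tvec"])
E
```

```text
pics
{'t': 0.0, 'q': array([-1.33899746e+00,  5.33807432e-02,  1.61424160e+00, -1.96633562e-05,
        1.47594804e+00, -1.19013116e-01]), 'dq': array([-0.00063315,  0.00076724,  0.00010639,  0.00067333,  0.00117182,
        0.00124968]), 'effort': array([-8.44649130e-04, -3.93682659e+01, -3.70179677e+01, -1.46941870e-04,
        7.22139506e-03, -8.47683577e-07]), 'tool_pos': array([ 0.21463951, -0.58636303,  0.23007948]), 'tool_rot': array([-3.09144361e+00, -5.47891294e-01,  2.05665457e-04]), 'contact_force': array([ 0.30149663,  0.66600962, -0.12020801]), 'wrist_torque': array([-0.00959501,  0.04689843, -0.02890261]), 'grip_force': 0.0, 'opening': 0.08586371377122307}
scene 388.2465672016811 282.603555448277 213.68515538948486 [ 1.61426595  1.84731693 -0.83566399] [ 0.08501114 -0.33051008  1.46346022]
top 497.3748424024903 280.08218054078054 207.77114672155702 [ 2.14692305 -2.1369245   0.15280005] [0.00982475 0.55723885 1.39627572]
```

View pics/top1.png

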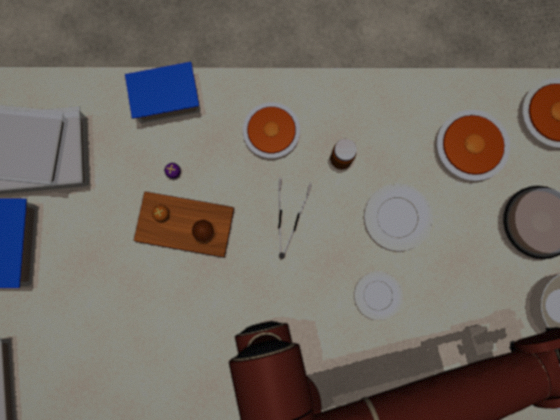

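View pics/scene1.png

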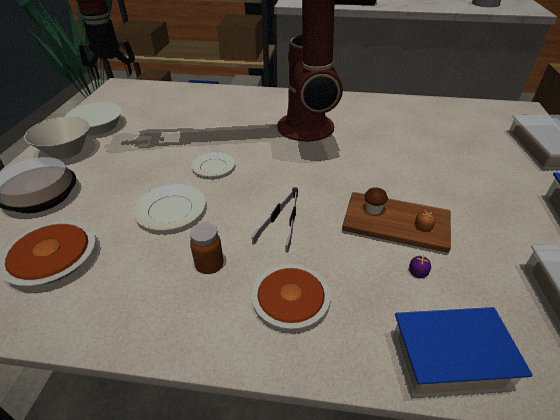

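The top view shows the tongs (pivot near (282,256), jaws near (280,182) and (309,187)), the roll near (161,213), the muffin near (203,231) and the plate near (397,217). I'll enlarge it to read these more exactly.

```bash
python3 - <<'E'
import cv2
im=cv2.imread("pics/top1.png")
c=lambda x0,y0,w,h,s:cv2.resize(im[y0:y0+h,x0:x0+w],None,fx=s,fy=s,interpolation=cv2.INTER_CUBIC)
a=c(130,175,110,90,4);b=c(255,170,70,100,5)
H=max(a.shape[0],b.shape[0])
import numpy as np
o=np.zeros((H,a.shape[1]+b.shape[1],3),np.uint8);o[:a.shape[0],:a.shape[1]]=a;o[:b.shape[0],a.shape[1]:]=b
print(a.shape,b.shape)
cv2.imwrite("pics/crop1.png",cv2.convertScaleAbs(o,alpha=1.5))
E
```

```text
(360, 440, 3) (500, 350, 3)
```

View pics/crop1.png

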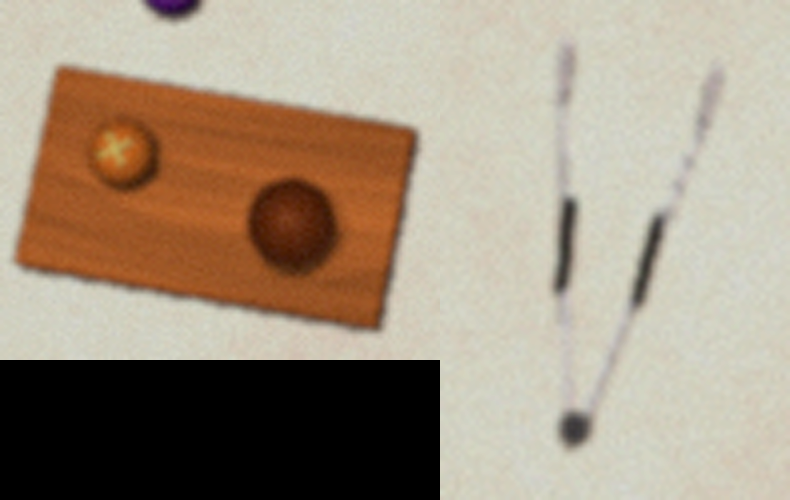

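The enlarged crop gives full-image positions: sleeves (280.4,219) and (296.8,222), pivot (282,255.8), jaws (280.2,185) and (309,189), roll (161.2,213.2), muffin (203,231.2).

```bash
cat > h.py <<'E'
import numpy as np,cv2,pickle
from scipy.spatial.transform import Rotation as R
def onplane(d,px,z,T=None):
    K=np.array([[d["fx"],0,d["cx"]],[0,d["fy"],d["cy"]],[0,0,1]])
    r=np.linalg.inv(K)@np.array([px[0],px[1],1.])
    if T is None:
        Rw=R.from_rotvec(d["rvec"]).as_matrix().T; c=-Rw@np.array(d["tvec"])
    else: Rw,c=T[:3,:3],T[:3,3]
    r=Rw@r; return c+r*(z-c[2])/r[2]
def wristT(o,d):
    T=np.eye(4);T[:3,:3]=R.from_rotvec(o["tool_rot"]).as_matrix();T[:3,3]=o["tool_pos"];return T@d["mount"]
def delta(o,p,yaw):
    """shift/turn in tool axes to TCP p, pointing down with tool y at world angle yaw (mod pi)"""
    Rt=R.from_rotvec(o["tool_rot"]).as_matrix()
    y=np.array([np.cos(yaw),np.sin(yaw),0]); 
    if y@Rt[:,1]<0:y=-y
    z=np.array([0,0,-1.]);G=np.stack([np.cross(y,z),y,z],1)
    return (Rt.T@(np.array(p)-o["tool_pos"])).round(4),R.from_matrix(Rt.T@G).as_rotvec().round(4)
E
python3 - <<'E'
from h import *
from station import ctrl
t=pickle.load(open("top1.pkl","rb"));s=pickle.load(open("scene1.pkl","rb"))
for n,p,z in(("sl",(280.4,219),.026),("sr",(296.8,222),.026),("piv",(282,255.8),.026),("jl",(280.2,185),.026),("jr",(309,189),.026),("roll",(161.2,213.2),.055),("muf",(203,231.2),.08),("plate",(397,217),.015),("pie",(271,130),.03),("jar",(344,148),.11),("b1",(144.5,192),.03),("b2",(234,207.5),.03),("b3",(224.8,257),.03),("b4",(134,240.5),.03)):
    print(n,onplane(t,p,z).round(4))
print("scene roll",onplane(s,(425,221),.0515).round(4),"plate",onplane(s,(170,208),.015).round(4),"muf",onplane(s,(375,200),.0625).round(4))
o=ctrl.get_obs();print(R.from_rotvec(o["tool_rot"]).as_matrix().round(3))
E
```

```text
sl [0.5264 0.0114 0.026 ]
sr [ 0.5178 -0.0363  0.026 ]
piv [0.4196 0.0063 0.026 ]
jl [0.6272 0.0125 0.026 ]
jr [ 0.6156 -0.0721  0.026 ]
roll [0.538  0.3525 0.055 ]
muf [0.4843 0.2273 0.08  ]
plate [ 0.5352 -0.3304  0.015 ]
pie [0.7933 0.0408 0.03  ]
jar [ 0.7169 -0.166   0.11  ]
b1 [0.6039 0.4102 0.03  ]
b2 [0.5591 0.1468 0.03  ]
b3 [0.4152 0.1706 0.03  ]
b4 [0.4615 0.4341 0.03  ]
scene roll [0.5451 0.3535 0.0515] plate [ 0.543  -0.3292  0.015 ] muf [0.4904 0.2288 0.0625]
[[ 0.939  0.344 -0.   ]
 [ 0.344 -0.939  0.002]
 [ 0.    -0.002 -1.   ]]
```

```bash
python3 - <<'E'
from h import *
from station import ctrl
o=ctrl.get_obs();print(delta(o,(.522,-.0125,.20),np.pi/2-.18))
E
```

```text
(array([ 0.4859, -0.4332,  0.0311]), array([-1.900e-03,  3.000e-04,  5.308e-01]))
```

```bash
python3 -m jog '[[[0.18,-0.16,0],[0,0,0]],[[0.18,-0.16,0],[0,0,0]],[[0.18,-0.16,0],[0,0,0]],[[0.18,-0.16,0],[0,0,0]],[[0.18,-0.16,0],[0,0,0]]]'
python3 -m jog '[[[0.18,-0.16,0],[0,0,0]],[[0.18,-0.16,0],[0,0,0]],[[0.18,-0.16,0],[0,0,0]],[[0.18,-0.16,0],[0,0,0]],[[0.18,-0.16,0],[0,0,0]]]'
python3 -m jog '[[[0.126,-0.113,0.031],[0,0,0.14]],[[0.126,-0.113,0.031],[0,0,0.28]],[[0.126,-0.113,0.031],[0,0,0.42]],[[0.126,-0.113,0.031],[0,0,0.531]],[[0.126,-0.113,0.031],[0,0,0.531]]]'
python3 - <<'E'
from h import *
from station import ctrl,optics
o=ctrl.get_obs();print(delta(o,(.522,-.0125,.20),np.pi/2-.18),o["tool_pos"])
d=optics.get_image("wrist");pickle.dump((o,d),open("w1.pkl","wb"));cv2.imwrite("pics/w1.png",d["image"])
E
```

```text
t: 0.6
tool_pos: [0.3294, -0.3723, 0.2307]
tool_rot: [-3.092, -0.549, -0.0]
contact_force: [-0.1, -0.4, 1.0]
opening: 0.0856
grip_force: 0.0
t: 1.1
tool_pos: [0.4433, -0.1602, 0.231]
tool_rot: [-3.093, -0.55, -0.0]
contact_force: [-0.1, -0.8, 0.0]
opening: 0.0851
grip_force: 0.0
t: 1.6
tool_pos: [0.5224, -0.0096, 0.1984]
tool_rot: [-3.128, 0.278, 0.005]
contact_force: [-0.1, -1.2, -0.5]
opening: 0.0852
grip_force: 0.0
(array([ 0.0001,  0.003 , -0.0016]), array([-0.0012,  0.0032,  0.0027])) [ 0.52243688 -0.00956924  0.19835997]
```

View pics/w1.png

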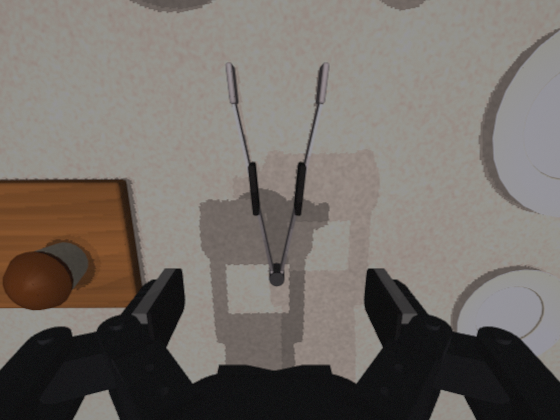

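The wrist view is nearly aligned: sleeve centres at (254,189) and (300,189), pivot (277,277), jaws (232,84) and (322,84).

```bash
python3 - <<'E'
from h import *
o,d=pickle.load(open("w1.pkl","rb"));T=wristT(o,d)
P=lambda x,y,z=.026:onplane(d,(x,y),z,T)
g=(P(254,189)+P(300,189))/2;pv=P(277,275);j=(P(232,84)+P(322,84))/2
a=j-pv;yaw=np.arctan2(a[1],a[0])
print(g,pv,j,yaw,np.linalg.norm(j-pv),np.linalg.norm(g-pv),"muffin top",P(38,280,.085))
from station import ctrl
print(ctrl.get_obs()["tool_pos"],delta(ctrl.get_obs(),(g[0],g[1],.006),np.pi/2+yaw))
E
```

```text
[ 0.52617097 -0.01403395  0.026     ] [0.42805972 0.00319102 0.026     ] [ 0.62544121 -0.03146266  0.026     ] -0.17379579605442724 0.20040042179780176 0.09961183096808851 muffin top [0.49381483 0.21632575 0.085     ]
[ 0.52208245 -0.01135913  0.19893576] (array([0.005 , 0.0019, 0.1929]), array([ 0.0001,  0.0027, -0.0022]))
```

```bash
python3 -m jog '[[[0.005,0.002,0.05],[0,0,0]],[[0.005,0.002,0.10],[0,0,0]],[[0.005,0.002,0.15],[0,0,0]],[[0.005,0.002,0.18],[0,0,0]],[[0.005,0.002,0.197],[0,0,0]]]'
python3 -m jog '[[[0,0,0],[0,0,0]],[[0,0,0],[0,0,0]],[[0,0,0],[0,0,0]],[[0,0,0],[0,0,0]],[[0,0,0],[0,0,0]]]' 0.6 25
python3 -m jog '[[[0,0,0],[0,0,0]],[[0,0,0],[0,0,0]]]'
```

```text
t: 2.15
tool_pos: [0.5238, -0.0169, -0.0004]
tool_rot: [-3.129, 0.283, 0.01]
contact_force: [-1.0, -0.5, 0.3]
opening: 0.0854
grip_force: 0.0
t: 2.65
tool_pos: [0.5286, -0.0167, 0.0053]
tool_rot: [3.128, -0.282, 0.006]
contact_force: [0.4, -1.9, 5.1]
opening: 0.0513
grip_force: 5.8
t: 2.85
tool_pos: [0.5286, -0.0167, 0.0052]
tool_rot: [3.128, -0.282, 0.005]
contact_force: [-0.4, -1.9, 6.8]
opening: 0.0515
grip_force: 5.6
```

```bash
python3 -m jog '[[[0,0,-0.004],[0,0,0]],[[0,0,-0.004],[0,0,0]],[[0,0,-0.004],[0,0,0]]]' 0.59
python3 -m jog '[[[0,0,-0.02],[0,0,0]],[[0,0,-0.04],[0,0,0]],[[0,0,-0.06],[0,0,0]],[[0,0,-0.06],[0,0,0]],[[0,0,-0.06],[0,0,0]]]'
python3 - <<'E'
from h import *
from station import ctrl,optics
o=ctrl.get_obs();print(o["tool_pos"])
d=optics.get_image("wrist");pickle.dump((o,d),open("w2.pkl","wb"));cv2.imwrite("pics/w2.png",d["image"])
E
```

```text
t: 3.15
tool_pos: [0.5264, -0.0159, 0.0069]
tool_rot: [-3.129, 0.282, 0.001]
contact_force: [0.6, 0.4, -1.7]
opening: 0.0502
grip_force: 5.8
t: 3.65
tool_pos: [0.5267, -0.0161, 0.0668]
tool_rot: [-3.129, 0.283, 0.0]
contact_force: [-0.2, -0.4, -1.8]
opening: 0.0503
grip_force: 5.8
[ 0.52667998 -0.0160602   0.06679779]
```

View pics/w2.png

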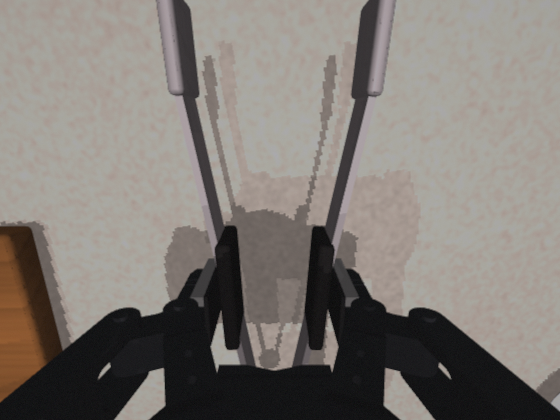

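The tongs hang level and centred in the gripper (midline near x=276), and the back ends of the jaws are at (184,95) and (372,95). Next: work out the jaw centre in tool axes and refine the roll's position.

```bash
python3 - <<'E'
from h import *
o,d=pickle.load(open("w2.pkl","rb"));T=wristT(o,d)
Rt=R.from_rotvec(o["tool_rot"]).as_matrix()
for p in((174,95),(380,95),(197,97),(357,97)):
    w=onplane(d,p,.088);print(p) if 0 else print(p,(Rt.T@(onplane(d,p,.088,T)-o["tool_pos"])).round(4))
print(Rt.round(3))
E
```

```text
Traceback (most recent call last):
  File "h.py", line 7, in onplane
    Rw=R.from_rotvec(d["rvec"]).as_matrix().T; c=-Rw@np.array(d["tvec"])
                     ~^^^^^^^^
KeyError: 'rvec'
```

```bash
python3 - <<'E'
from h import *
from station import ctrl
o,d=pickle.load(open("w2.pkl","rb"));T=wristT(o,d)
Rt=R.from_rotvec(o["tool_rot"]).as_matrix()
for p in((174,95),(380,95),(197,97),(357,97)):
    print(p,(Rt.T@(onplane(d,p,.088,T)-o["tool_pos"])).round(4))
print(Rt.round(3))
o=ctrl.get_obs();print(delta(o,(.438,.372,.17),np.pi/2-.176))
E
```

```text
(174, 95) [ 0.0842 -0.0358 -0.0212]
(380, 95) [ 0.0843  0.0391 -0.0212]
(197, 97) [ 0.0835 -0.0275 -0.0212]
(357, 97) [ 0.0836  0.0308 -0.0212]
[[ 0.984 -0.179 -0.   ]
 [-0.179 -0.984  0.   ]
 [-0.    -0.    -1.   ]]
(array([-0.1563, -0.3659, -0.1037]), array([-0.    ,  0.0021, -0.0041]))
```

```bash
python3 -m jog '[[[0,0,-0.02],[0,0,0]],[[0,0,-0.045],[0,0,0]],[[-0.005,-0.005,-0.07],[0,0,0]],[[-0.015,-0.015,-0.09],[0,0,0]],[[-0.025,-0.035,-0.104],[0,0,0]]]'
python3 -m jog '[[[-0.01,-0.025,0],[0,0,0]],[[-0.02,-0.05,0],[0,0,0]],[[-0.03,-0.075,0],[0,0,0]],[[-0.04,-0.10,0],[0,0,0]],[[-0.05,-0.125,0],[0,0,0]]]'
python3 -m jog '[[[-0.01,-0.025,0],[0,0,0]],[[-0.02,-0.05,0],[0,0,0]],[[-0.03,-0.075,0],[0,0,0]],[[-0.04,-0.10,0],[0,0,0]],[[-0.05,-0.125,0],[0,0,0]]]'
python3 -m jog '[[[-0.01,-0.025,0],[0,0,0]],[[-0.02,-0.05,0],[0,0,0]],[[-0.028,-0.07,0],[0,0,0]],[[-0.031,-0.081,0],[0,0,0]],[[-0.031,-0.081,0],[0,0,0]]]'
python3 - <<'E'
from h import *
from station import ctrl,optics
o=ctrl.get_obs();print(o["tool_pos"],delta(o,(.438,.372,.17),np.pi/2-.176))
d=optics.get_image("wrist");pickle.dump((o,d),open("w3.pkl","wb"));cv2.imwrite("pics/w3.png",d["image"])
E
```

```text
t: 4.2
tool_pos: [0.5081, 0.0225, 0.1711]
tool_rot: [3.128, -0.286, -0.002]
contact_force: [0.4, -0.4, -0.1]
opening: 0.0501
grip_force: 5.8
t: 4.7
tool_pos: [0.4805, 0.1556, 0.1691]
tool_rot: [3.128, -0.283, -0.005]
contact_force: [0.2, 0.0, -1.1]
opening: 0.0503
grip_force: 5.8
t: 5.2
tool_pos: [0.4538, 0.2873, 0.169]
tool_rot: [3.127, -0.282, -0.005]
contact_force: [0.1, -1.2, -1.4]
opening: 0.051
grip_force: 5.8
t: 5.7
tool_pos: [0.4383, 0.3724, 0.1697]
tool_rot: [3.128, -0.28, -0.003]
contact_force: [0.2, -0.3, -1.6]
opening: 0.0509
grip_force: 5.8
[0.4382837  0.37239153 0.16968682] (array([-0.0002,  0.0004, -0.0003]), array([ 0.0018,  0.0019, -0.0025]))
```

View pics/w3.png

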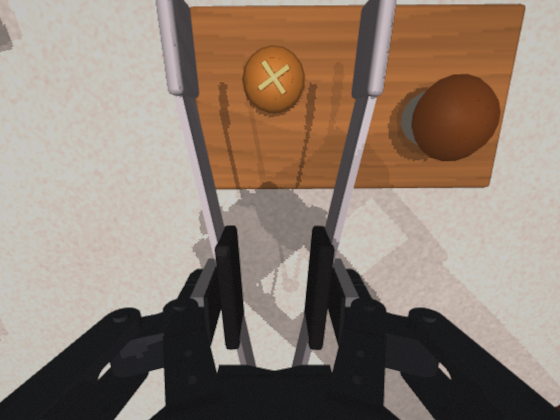

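The roll is centred between the jaws at (273.5,79), with its cross at (273,77). The muffin is well clear at (450,117).

```bash
python3 - <<'E'
from h import *
o,d=pickle.load(open("w3.pkl","rb"));T=wristT(o,d)
Rt=R.from_rotvec(o["tool_rot"]).as_matrix()
for p,z in(((273.5,79),.054),((273,77),.073),((174,95),.19),((380,95),.19)):
    w=onplane(d,p,z,T);print(p,w.round(4),(Rt.T@(w-o["tool_pos"])).round(4))
E
```

```text
(273.5, 79) [0.5405 0.3534 0.054 ] [0.1041 0.0003 0.1155]
(273, 77) [0.5399 0.3539 0.073 ] [ 0.1034 -0.      0.0965]
(174, 95) [0.5276 0.3929 0.19  ] [ 0.0843 -0.036  -0.0205]
(380, 95) [0.5143 0.3187 0.19  ] [ 0.0843  0.0394 -0.0204]
```

```bash
python3 -m jog '[[[0.001,-0.001,0.025],[0,0,0]],[[0.001,-0.001,0.05],[0,0,0]],[[0.001,-0.001,0.075],[0,0,0]],[[0.001,-0.001,0.10],[0,0,0]],[[0.001,-0.001,0.115],[0,0,0]]]'
python3 -m jog '[[[0,0,0.008],[0,0,0]],[[0,0,0.011],[0,0,0]],[[0,0,0.011],[0,0,0]],[[0,0,0.011],[0,0,0]]]'
python3 - <<'E'
from h import *
from station import ctrl,optics
o=ctrl.get_obs();print(o["tool_pos"])
d=optics.get_image("wrist");pickle.dump((o,d),open("w4.pkl","wb"));cv2.imwrite("pics/w4.png",d["image"])
E
```

```text
t: 6.25
tool_pos: [0.4393, 0.3707, 0.0536]
tool_rot: [3.126, -0.284, -0.004]
contact_force: [0.3, 1.2, -1.4]
opening: 0.0507
grip_force: 5.8
t: 6.65
tool_pos: [0.4411, 0.3732, 0.0467]
tool_rot: [-3.127, 0.283, -0.003]
contact_force: [0.1, 0.0, -0.8]
opening: 0.0505
grip_force: 5.8
[0.44111068 0.37321714 0.04667311]
```

View pics/w4.png

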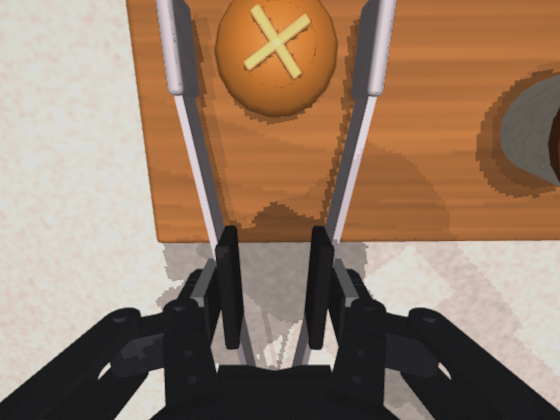

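The roll sits midway between the jaws (roll near (276,48), midline near 277). Next I close the jaws.

```bash
python3 -m jog '[[[0,0,0],[0,0,0]],[[0,0,0],[0,0,0]],[[0,0,0],[0,0,0]]]' 0.52 35
python3 -m jog '[[[0,0,0],[0,0,0]],[[0,0,0],[0,0,0]],[[0,0,0],[0,0,0]],[[0,0,0],[0,0,0]],[[0,0,0],[0,0,0]]]' 0.38 35
python3 -m jog '[[[0,0,0],[0,0,0]],[[0,0,0],[0,0,0]],[[0,0,0],[0,0,0]]]' 0.3 35
```

```text
t: 7.0
tool_pos: [0.4404, 0.3728, 0.0457]
tool_rot: [-3.129, 0.282, -0.001]
contact_force: [-0.0, -0.4, -1.6]
opening: 0.0445
grip_force: 6.5
t: 7.5
tool_pos: [0.4403, 0.3728, 0.0454]
tool_rot: [-3.129, 0.283, -0.0]
contact_force: [-1.1, 0.7, 0.1]
opening: 0.038
grip_force: 38.1
t: 7.8
tool_pos: [0.4403, 0.3728, 0.0454]
tool_rot: [-3.129, 0.283, -0.0]
contact_force: [-0.6, 0.2, 0.9]
opening: 0.0382
grip_force: 38.1
```

Clamped at a 38 mm opening, which matches the expected 39 mm. Now lift.

```bash
python3 -m jog '[[[0,0,-0.01],[0,0,0]],[[0,0,-0.025],[0,0,0]],[[0,0,-0.04],[0,0,0]],[[0,0,-0.055],[0,0,0]],[[0,0,-0.07],[0,0,0]]]'
python3 -m jog '[[[0,0,-0.015],[0,0,0]],[[0,0,-0.03],[0,0,0]],[[0,0,-0.045],[0,0,0]],[[0,0,-0.05],[0,0,0]],[[0,0,-0.05],[0,0,0]]]'
python3 - <<'E'
from h import *
from station import ctrl,optics
o=ctrl.get_obs();print(o["tool_pos"])
d=optics.get_image("wrist");cv2.imwrite("pics/w5.png",d["image"])
print(delta(o,(.539-.1015*.984,-.330+.1015*.178,.155),np.pi/2-.178))
E
```

```text
t: 8.3
tool_pos: [0.4406, 0.3729, 0.1174]
tool_rot: [-3.128, 0.283, -0.002]
contact_force: [0.1, -0.4, -1.4]
opening: 0.0382
grip_force: 37.9
t: 8.8
tool_pos: [0.4408, 0.3731, 0.1667]
tool_rot: [-3.128, 0.283, -0.003]
contact_force: [1.6, 0.0, -1.9]
opening: 0.0378
grip_force: 37.9
[0.4407625  0.37305778 0.16665192]
(array([0.1212, 0.6742, 0.0108]), array([-0.0015, -0.0015, -0.0022]))
```

View pics/w5.png

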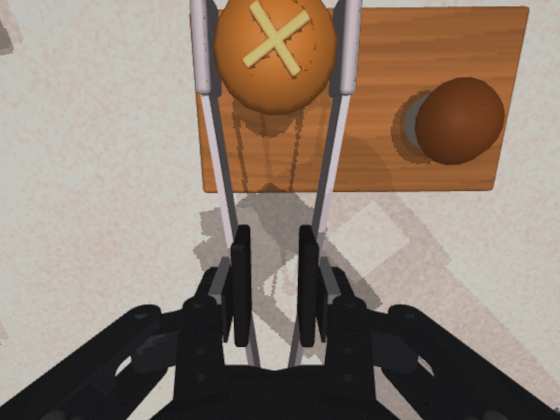

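The roll is up and clamped, clear of the board. Next I carry it across to the plate.

```bash
python3 -m jog '[[[0.003,0.015,0],[0,0,0]],[[0.007,0.04,0],[0,0,0]],[[0.012,0.07,0],[0,0,0]],[[0.018,0.10,0],[0,0,0]],[[0.024,0.13,0],[0,0,0]]]'
python3 -m jog '[[[0.005,0.03,0],[0,0,0]],[[0.011,0.06,0],[0,0,0]],[[0.016,0.09,0],[0,0,0]],[[0.022,0.12,0],[0,0,0]],[[0.027,0.15,0],[0,0,0]]]'
python3 -m jog '[[[0.005,0.03,0],[0,0,0]],[[0.011,0.06,0],[0,0,0]],[[0.016,0.09,0],[0,0,0]],[[0.022,0.12,0],[0,0,0]],[[0.027,0.15,0],[0,0,0]]]'
python3 -m jog '[[[0.005,0.03,0],[0,0,0]],[[0.011,0.06,0],[0,0,0]],[[0.016,0.09,0],[0,0,0]],[[0.022,0.12,0],[0,0,0]],[[0.027,0.15,0],[0,0,0]]]'
python3 -m jog '[[[0.004,0.025,0],[0,0,0]],[[0.008,0.045,0],[0,0,0]],[[0.013,0.07,0],[0,0,0]],[[0.015,0.085,0.005],[0,0,0]],[[0.016,0.094,0.01],[0,0,0]]]'
python3 -m jog '[[[0,0,0],[0,0,0]],[[0,0,0],[0,0,0]],[[0,0,0],[0,0,0]],[[0,0,0],[0,0,0]],[[0,0,0],[0,0,0]]]'
python3 - <<'E'
from h import *
from station import ctrl,optics
o=ctrl.get_obs();print(o["tool_pos"],o["dq"].round(3))
a=optics.get_image("wrist")["image"];b=optics.get_image("top");pickle.dump(b,open("top2.pkl","wb"))
c=cv2.resize(b["image"][150:290,340:480],(420,420))
cv2.imwrite("pics/end.png",cv2.resize(np.hstack([a,c]),(800,343)))
print(delta(o,(.539-.1015*.984,-.330+.1015*.178,.155),np.pi/2-.178))
E
```

```text
t: 9.35
tool_pos: [0.4395, 0.2384, 0.1639]
tool_rot: [3.127, -0.282, -0.003]
contact_force: [0.3, 0.1, -0.6]
opening: 0.0377
grip_force: 37.9
t: 9.85
tool_pos: [0.439, 0.0862, 0.1641]
tool_rot: [3.128, -0.283, -0.003]
contact_force: [0.8, 0.2, -1.6]
opening: 0.0376
grip_force: 37.9
t: 10.35
tool_pos: [0.4385, -0.0659, 0.1641]
tool_rot: [-3.129, 0.283, 0.003]
contact_force: [0.5, -0.5, -1.5]
opening: 0.0378
grip_force: 37.9
t: 10.85
tool_pos: [0.4381, -0.218, 0.164]
tool_rot: [-3.128, 0.284, 0.003]
contact_force: [0.5, -0.3, -1.3]
opening: 0.0381
grip_force: 37.9
t: 11.35
tool_pos: [0.4375, -0.3129, 0.1541]
tool_rot: [-3.128, 0.285, 0.002]
contact_force: [-0.9, 0.4, -0.9]
opening: 0.0377
grip_force: 37.9
t: 11.85
tool_pos: [0.4387, -0.3116, 0.1556]
tool_rot: [3.129, -0.281, 0.001]
contact_force: [-0.2, -0.2, -1.8]
opening: 0.0381
grip_force: 37.9
[ 0.43870418 -0.31162194  0.15557026] [-0.005  0.003 -0.001 -0.001 -0.001  0.   ]
(array([0.0005, 0.0002, 0.0006]), array([ 0.0002, -0.0004, -0.0014]))
```

View pics/end.png

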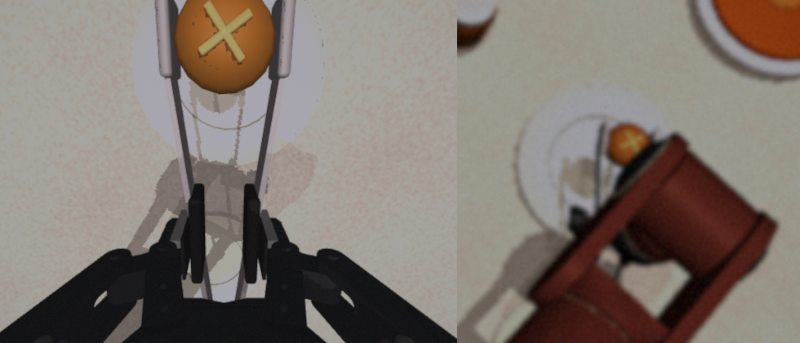

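The roll is clamped between the jaws at rest (wrist panel, about (225,40)), with the larger plate centred laterally beneath it. Its offset in the top view is parallax from the height. I'm handing the job in.

```bash
python3 -c "
from station import job
print(job.finish_job())"
```

```text
the job is handed in; nothing more can be done
None
```

I handed the job in with the roll clamped in the tongs' jaws, at rest about 16 cm above the table over the middle of the larger white plate; no verdict was returned.

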